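Shut the row of flip-top sample vials

TASK

Shut the four flip-top vials in the steel rack with the closed fingertips: run along the row from the end towards which the open blue lids lean, pushing each lid over onto its vial in turn, and press every lid lightly down until it lies fully shut, flat on its rim. Do not bend any lid further back on its hinge, do not press hard, lift or shove the rack, and leave everything around it alone.

Things in the scene. Friction and masses are not known exactly. Their poses are not given: they have to be found in the camera images.
- vial_rack: Loose steel rack (1.1 kg, 206 x 62 mm, 42 mm high) with four clear plastic vials pushed firmly into it in one row, each with a blue flip-top lid. Origin: centre of its underside. x axis: along the row from vial 1 to vial 4; z up. Vial axes at x = -75, -25, 25, 75 mm, y = 0; rims 60.5 mm above the worktop. Lids are hinged on the -x side of the rims (so open ones lean towards -x) and shut towards +x.
- lid_1 (a joint): hinge of the lid of vial 1, its line along the rack's y at x = -91 mm, 62 mm above the worktop: 0 is shut flat on the rim, 1.57 standing upright, more is leaning back away from its vial (starts at 1.65 to 2.05). It is a stiff strap (0.02 N m of friction) and stays at any angle where it is left.
- tab_1 (a point): top of the thumb tab of lid 1, 34.5 mm from the hinge line. The lid is a blue disc 31 mm across and 3 mm thick with its centre 16 mm from the hinge line; the tab ends 37.5 mm from the hinge line. Shut, the lid's top is 63.5 mm above the worktop.
- lid_2 (a joint): hinge of the lid of vial 2, its line along the rack's y at x = -41 mm, 62 mm above the worktop: 0 is shut flat on the rim, 1.57 standing upright, more is leaning back away from its vial (starts at 1.65 to 2.05). It is a stiff strap (0.02 N m of friction) and stays at any angle where it is left.
- tab_2 (a point): top of the thumb tab of lid 2, 34.5 mm from the hinge line. The lid is a blue disc 31 mm across and 3 mm thick with its centre 16 mm from the hinge line; the tab ends 37.5 mm from the hinge line. Shut, the lid's top is 63.5 mm above the worktop.
- lid_3 (a joint): hinge of the lid of vial 3, its line along the rack's y at x = 9 mm, 62 mm above the worktop: 0 is shut flat on the rim, 1.57 standing upright, more is leaning back away from its vial (starts at 1.65 to 2.05). It is a stiff strap (0.02 N m of friction) and stays at any angle where it is left.
- tab_3 (a point): top of the thumb tab of lid 3, 34.5 mm from the hinge line. The lid is a blue disc 31 mm across and 3 mm thick with its centre 16 mm from the hinge line; the tab ends 37.5 mm from the hinge line. Shut, the lid's top is 63.5 mm above the worktop.
- lid_4 (a joint): hinge of the lid of vial 4, its line along the rack's y at x = 59 mm, 62 mm above the worktop: 0 is shut flat on the rim, 1.57 standing upright, more is leaning back away from its vial (starts at 1.65 to 2.05). It is a stiff strap (0.02 N m of friction) and stays at any angle where it is left.
- tab_4 (a point): top of the thumb tab of lid 4, 34.5 mm from the hinge line. The lid is a blue disc 31 mm across and 3 mm thick with its centre 16 mm from the hinge line; the tab ends 37.5 mm from the hinge line. Shut, the lid's top is 63.5 mm above the worktop.
- vial_3: small capped glass vial with a white cap, 25 mm across, 51 mm high, standing beside the rack; bystander; origin at the centre of its underside
- vial_5: small capped glass vial with a red cap, 25 mm across, 51 mm high, standing beside the rack; bystander; origin at the centre of its underside
- tweezers: pointed steel tweezers, 122 x 18 x 10 mm, lying beside the rack; bystander; origin at the centre of its underside
- petri_dish: glass dish with a few crystals, 62 mm across, 12 mm high, behind the rack; bystander; origin at the centre of its underside
- beaker_small: small glass beaker, 58 mm across, 59 mm high, behind the rack; bystander; origin at the centre of its underside
- cal_weight: steel 200 g check weight, 27 mm across, 48 mm high, on the left; bystander; origin at the centre of its underside
- marker_blue: blue felt marker, 138 x 12 x 14 mm, lying on the right; bystander; origin at the centre of its underside
- spatula: double-ended steel spatula, 179 x 12 x 4 mm, lying on the right; bystander; origin at the centre of its underside

How it is judged (in metres and radians):
On the way, in this order (a step that is already met when the one before it is completed fails the run):
1. the lid of vial 1 has been pushed over (below 1.0 rad) (value of joint lid_1 below 1 rad), for 0.05 s.
2. the lid of vial 2 has been pushed over (below 1.0 rad) (value of joint lid_2 below 1 rad), for 0.05 s.
3. the lid of vial 3 has been pushed over (below 1.0 rad) (value of joint lid_3 below 1 rad), for 0.05 s.
4. the lid of vial 4 has been pushed over (below 1.0 rad) (value of joint lid_4 below 1 rad), for 0.05 s.
At the end, for the whole second after the job is handed in: All four lids shut to within 0.07 rad (2.5 mm at the tab); the rack at rest, upright on the worktop, within 30 mm of where it stood (value of joint each of lid_1, lid_2, lid_3, lid_4 below 0.07 rad and distance of vial_rack from where it was at the start of the episode below 0.03 m and angle between vial_rack's own z axis and vertical below 0.05 rad and height (world z) of vial_rack below 0.005 m and linear speed of vial_rack below 0.02 m/s); the robot touches nothing.
It fails at once if a lid is bent back past 2.4 rad (value of joint any of lid_1, lid_2, lid_3, lid_4 above 2.4 rad).
It fails at once if the rack is lifted by more than 10 mm, tipped by more than 0.15 rad or shoved more than 30 mm (height (world z) of vial_rack above 0.01 m or angle between vial_rack's own z axis and vertical above 0.15 rad or distance of vial_rack from where it was at the start of the episode above 0.03 m).
It fails at once if the fingers press on the rack, vials or lids with more than 40 N (contact force between the fingers and vial_rack above 40 N).
It fails at once if a bystander is moved more than 25 mm (distance of any of vial_3, vial_5, tweezers, petri_dish, beaker_small, cal_weight, marker_blue, spatula from where it was at the start of the episode above 0.025 m).
It also fails if it takes over 54 s, if anything falls off the work surface, if the arm or the gripper's body presses on something with over 40 N, if the wrist force passes 120 N, or if a joint passes its speed limit or range.

ROBOT

A 6-joint arm with a two-finger parallel gripper is mounted at the origin on a cart in front of the work surface, level with it; the furniture and walls round the work are solid. World frame = base frame: x ahead of the robot, y to its left, z up, the work surface at z = 0. Lengths are in m, angles in degrees, forces in N, time in s.
With the tool pointing down it reaches from about 0.325 to 0.9 m from the base axis. Payload 6.1 kg.
Tool frame: the origin (TCP) lies on the centre line of the jaws, within the pads' length; the fingertips stand 25 mm ahead of it and the grasp point (between the pads) lies 6 mm ahead of it (r.tip_extent is the distance from the TCP to the fingertips, in m); x points along the fingers, z is the direction in which the jaws open and shut, and the axes are right-handed (so a half turn about x gives the same grasp; the last joint's range is limited). The gripper opens to 87 mm and grips with 3 to 60 N. Pads are 19 mm wide; open, the fingers measure 117 mm over their backs; the gripper's body (75 mm by 190 mm) begins 51 mm behind the grasp point.
Start: joints at [69.781, 12.628, 87.462, -0, 79.91, -7.225], TCP at [0.141, 0.609, 0.248] pointing down, gripper open.
Joint ranges: [-170.65, 170.65], [-52.31, 119.04], [5.05, 147.46], [-71.25, 251.25], [11.57, 151.72], [-153.62, 153.62]. Speed limits (degrees/s): [147.25, 147.25, 172.46, 180, 180, 180].

INTERFACE

Orientations are given as [roll, pitch, yaw] about the fixed x, y, z axes, in that order (R = Rz(yaw) Ry(pitch) Rx(roll)).
In Python, from rig import r gives the robot as it stands. The module is installed in compiled form; this text tells all that it offers.
- The arm moves only by the tool servo_tool, never from a script. Its argument "rows" is one flat list of numbers, 5 for each row, row after row: the opening, from 0 (shut) to 1 (fully open), then the shift along the tool's x, y, z in cm, then the turn about the tool's x in rad. In form: [hand, x, y, z, yaw, hand, x, y, z, yaw, ...]. A call has 1 to 5 rows; each row shifts and turns the commanded pose from where the row before left it, along the tool's axes as they then stand; what a row does not reach is not made up. A row lasts 1/12 s, in which the tool goes at most 41.7 mm and 7.16 degrees, less where a joint would pass 70% of its speed; a pose out of reach is approached as far as the arm can. A call is refused whole if a number of a shift passes 4.17 or a number of a turn 0.125, either way. A call with a gripper value outside its range is refused whole. The fingers move at their own pace and stop on an object; "squeeze" is the grip in N (left out, the last holds). Time passes only in rows, so rows that do not move let the fingers close. It gives the time, the measured TCP pose, the force and the opening at its end, in the units of the state.
- r.get_state(): the state, without advancing time (a new reading comes with each control period).
- r.camera(name): name is "scene" or "top" or "wrist"; returns a dict with "image" (420x560x3 uint8, red, green, blue), "range_z" (420x560 float32, m along the optical axis (not along the pixel's ray), 0 where there is no reading), "intrinsics" (3x3 intrinsics, pixels), "T" (4x4, takes a point from camera to world coordinates). Camera axes: x right, y down, z forward; pixel columns grow to the right and rows downward; lengths in m; the calibration is good to about 2 mm. A picture is of the moment at which its call begins.
- r.close_job(): hands the job in, once; it reports no verdict.
Trained networks look in the newest picture that a camera, given by its name, has taken for a name from the list of things; names that differ only in an ending like _2 or _b are one class to them, and where a whole thing is asked for, a point or a joint stands for the part that bears it (a point fixed in the world has none). Each returns a list of dicts, best first, with "confidence" (0 to 1); they miss things now and then, are a little off and sometimes report something else, mostly with a low value. They report only what shows in the picture. A call takes as long as a camera call.
- r.look_for(query, camera): "at" ([x, y, z] in m, in the coordinates of the camera as it stood for that picture, good to about 4 mm: the middle of the surface that is visible of it).
The state is a dict: "time": time; "joints": joint angles; "qd": joint speeds; "tau": joint torques, N m; "position": TCP position; "orientation": TCP orientation; "ft_force": force on the tool from outside, world axes, zero at the start; "moment": the same for the moment, N m; "gripper_width": finger opening in m.
Only numpy, scipy, OpenCV 4.12 (cv2) and the standard library are available. Lean on these libraries where they do the work, as an engineer would, in place of code of your own. Each camera call takes 0.05 s, during which the arm holds its last target. There are 200 camera calls.

## Working session

There is one attempt and no reset: what is moved stays moved. The work goes in short steps, Python scripts to look and compute and a tool call to move; the robot and the scene stay as the last step left them, time stands still between calls to the robot, and variables do not carry over. Pictures are saved under pics/ and viewed, about 8 in all and at most 12, crops included, and the job is handed in when it is done.

Besides the shell and the picture viewer there is one more tool, called as a command line: name --argument value ..., lists and objects as JSON in quotes. servo_tool: Moves the arm, as the interface text tells. Its arguments: {"type":"object","properties":{"rows":{"type":"array"},"squeeze":{"type":"number"}},"required":["rows"]}

```bash
mkdir -p pics; cat > h.py <<'E'
from rig import r
import numpy as np, cv2
def cam(n,f=None):
    c=r.camera(n)
    if f: cv2.imwrite('pics/'+f,c['image'][:,:,::-1])
    return c
def cloud(c):
    K=c['intrinsics'];z=c['range_z'];v,u=np.indices(z.shape)
    p=np.stack([(u-K[0,2])*z/K[0,0],(v-K[1,2])*z/K[1,1],z],-1)
    return p@c['T'][:3,:3].T+c['T'][:3,3]
def find(q,c,n):
    for d in r.look_for(q,n)[:5]:
        print(n,q,round(d['confidence'],2),np.round(c['T'][:3,:3]@d['at']+c['T'][:3,3],4))
E
python3 - <<'E'
from h import *
print(r.get_state(), r.tip_extent)
for n in ['scene','top']:
    c=cam(n,n+'1.png'); print(np.round(c['T'],3).tolist())
    for q in ['vial_rack','lid_1','tab_1','vial_3','vial_5','tweezers','petri_dish','beaker_small','cal_weight','marker_blue','spatula']: find(q,c,n)
E
```

```text
{'time': 0.0, 'joints': array([ 6.97820638e+01,  1.26745415e+01,  8.75262789e+01, -3.07942183e-04,
        7.99107297e+01, -7.22590156e+00]), 'qd': array([ 0.01280002, -0.05967388,  0.05439502, -0.00197906,  0.1591629 ,
        0.00101462]), 'tau': array([ 2.44168397e-03, -4.94614756e+01, -3.87380719e+01,  7.02670659e-02,
        5.73124678e-02, -1.29863893e-04]), 'position': array([0.14032299, 0.60844957, 0.24644004]), 'orientation': array([ 172.92976724,   89.88844954, -110.06221317]), 'ft_force': array([-0.06767341,  0.2636223 , -0.33161236]), 'moment': array([0.01148873, 0.06062068, 0.04748977]), 'gripper_width': 0.08753346111895997} 0.025
[[-0.886, -0.347, 0.309, 0.147], [-0.464, 0.677, -0.571, 0.864], [-0.011, -0.649, -0.761, 1.234], [0.0, 0.0, 0.0, 1.0]]
scene vial_rack 0.9 [0.5421 0.0716 0.0432]
scene vial_3 0.61 [0.4646 0.1311 0.0357]
scene vial_3 0.53 [0.5593 0.1502 0.0353]
scene vial_3 0.53 [0.5436 0.0741 0.0452]
scene vial_5 0.61 [0.4646 0.1311 0.0357]
scene vial_5 0.53 [0.5593 0.1502 0.0353]
scene vial_5 0.53 [0.5436 0.0741 0.0452]
scene petri_dish 0.84 [0.7435 0.2342 0.0036]
scene beaker_small 0.59 [0.7895 0.0136 0.0378]
scene cal_weight 0.66 [0.5062 0.3432 0.0375]
scene marker_blue 0.67 [ 0.4343 -0.2709  0.0112]
scene spatula 0.66 [ 0.5092 -0.3461  0.0053]
[[-0.013, -0.991, 0.13, 0.49], [-1.0, 0.011, -0.016, -0.009], [0.014, -0.13, -0.991, 1.078], [0.0, 0.0, 0.0, 1.0]]
top vial_rack 0.87 [0.5467 0.0633 0.0407]
top vial_rack 0.25 [ 0.4388 -0.2657  0.0108]
top lid_1 0.45 [0.5034 0.0449 0.0888]
top lid_1 0.37 [0.4648 0.0267 0.0894]
top tab_1 0.47 [0.5017 0.0487 0.0888]
top petri_dish 0.86 [0.745  0.2397 0.0015]
top beaker_small 0.9 [0.7947 0.0124 0.0252]
top beaker_small 0.72 [0.7433 0.2389 0.0049]
top cal_weight 0.64 [0.51   0.3344 0.0294]
top marker_blue 0.67 [ 0.4363 -0.2659  0.0102]
top spatula 0.55 [ 0.5224 -0.3488  0.0042]
```

```bash
python3 - <<'E'
from h import *
a=cv2.imread('pics/scene1.png');b=cv2.imread('pics/top1.png')
c=cam('top');P=cloud(c)
def px(c,p):
    q=c['T'][:3,:3].T@(np.array(p)-c['T'][:3,3]);q=c['intrinsics']@q;return q[:2]/q[2]
u,v=px(c,[.54,.07,.06]).astype(int);print('top',u,v)
x=cv2.resize(b[v-75:v+75,u-100:u+100],(800,600),interpolation=3);cv2.imwrite('pics/topz.png',x)
c=cam('scene');u,v=px(c,[.54,.07,.06]).astype(int);print('scene',u,v)
x=cv2.resize(a[max(v-90,0):v+90,u-120:u+120],(800,600),interpolation=3);cv2.imwrite('pics/scz.png',x)
# blue lid points
for n in ['top','scene']:
    c=cam(n);P=cloud(c);I=cv2.cvtColor(c['image'],cv2.COLOR_RGB2HSV)
    m=(I[...,0]>95)&(I[...,0]<130)&(I[...,1]>110)&(P[...,2]>.05)&(P[...,2]<.12)&(c['range_z']>0)
    k,l,s,ce=cv2.connectedComponentsWithStats(m.astype(np.uint8))
    for i in range(1,k):
        if s[i,4]>15:
            q=P[l==i];t=np.argmax(q[:,2]);print(n,s[i],np.round(q.mean(0),4),np.round(q.min(0),4),np.round(q.max(0),4))
E
```

```text
top 248 245
scene 288 241
top [239 219   9   6  35] [0.5969 0.0831 0.0848] [0.5901 0.0733 0.0609] [0.6069 0.0929 0.0995]
top [ 85 234  14   9  77] [0.5622 0.4651 0.0657] [0.5524 0.4495 0.0605] [0.5726 0.48   0.0722]
top [247 237   8   6  26] [0.5536 0.0647 0.0865] [0.5458 0.0555 0.0598] [0.5607 0.073  0.0998]
top [254 256   9   6  35] [0.5064 0.0461 0.0864] [0.4995 0.0354 0.0603] [0.5124 0.0551 0.0998]
top [262 274   8   6  34] [0.4611 0.0271 0.0849] [0.4557 0.0186 0.0621] [0.4674 0.0358 0.0972]
scene [266 228   5  11  25] [0.5922 0.0882 0.0894] [0.5871 0.0769 0.0763] [0.5982 0.0973 0.1014]
scene [284 229   3  11  23] [0.5491 0.0708 0.0889] [0.5448 0.0578 0.0737] [0.5555 0.0791 0.1024]
scene [302 231   4  10  26] [0.5027 0.051  0.0884] [0.4978 0.0403 0.0776] [0.5077 0.0589 0.1006]
scene [320 232   5  10  29] [0.4567 0.0314 0.0878] [0.4501 0.0164 0.0702] [0.4636 0.0414 0.1011]
scene [195 349  19  19 157] [0.56   0.4647 0.065 ] [0.5469 0.4449 0.054 ] [0.5737 0.4849 0.0717]
```

View pics/topz.png

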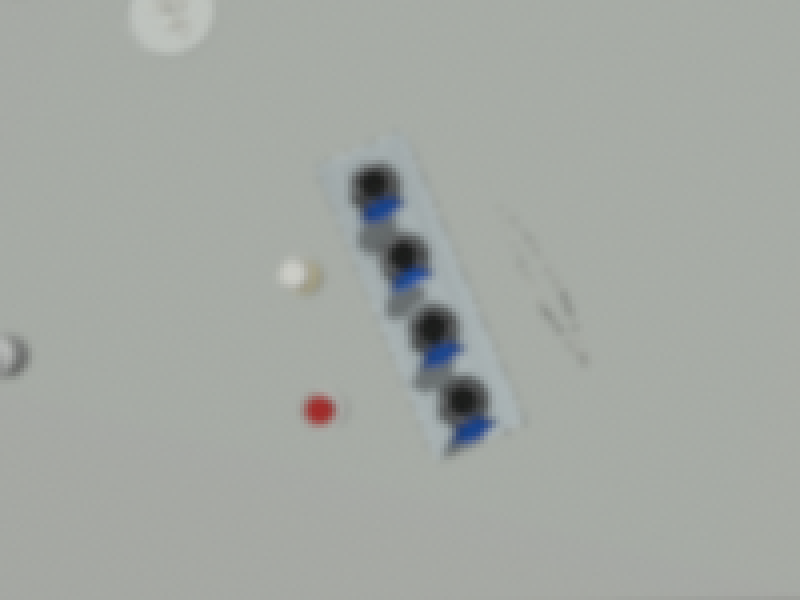

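View pics/scz.png

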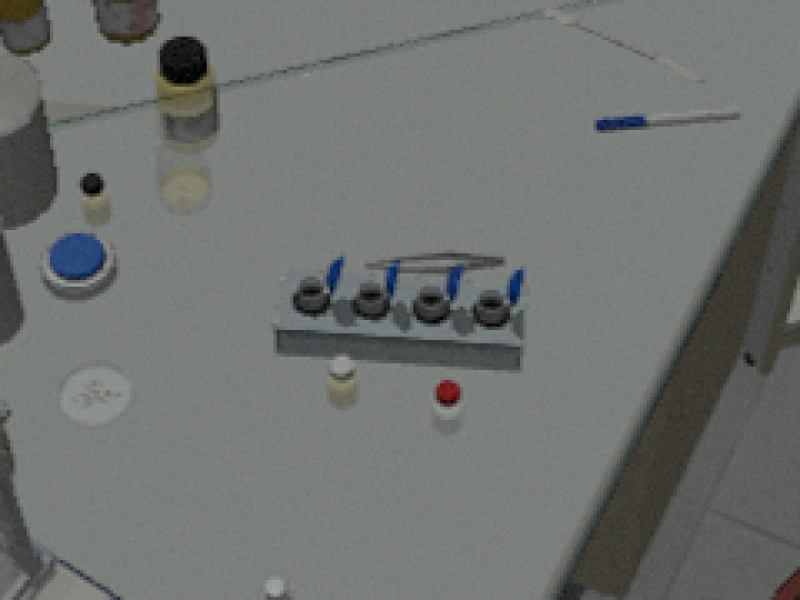

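The top view (zoomed) shows the rack running from vial 1 at about (465,400), nearest the robot, to vial 4 at (375,185). The blue lids lean towards the near end. Both bystander vials stand on the rack's +y side and the tweezers on its -y side. Next I'll fit the rack's pose.

```bash
cat >> h.py <<'E'
from scipy.spatial.transform import Rotation as Ro
def tool():
    s=r.get_state();return np.array(s['position']),Ro.from_euler('xyz',s['orientation'],degrees=True).as_matrix(),s
E
python3 - <<'E'
from h import *
for n in ['top','scene']:
    c=cam(n);P=cloud(c)
    m=(abs(P[...,2]-.042)<.005)&(abs(P[...,0]-.54)<.14)&(abs(P[...,1]-.065)<.1)
    m=cv2.morphologyEx(m.astype(np.uint8),cv2.MORPH_OPEN,np.ones((2,2)))
    k,l,s,ce=cv2.connectedComponentsWithStats(m);i=1+np.argmax(s[1:,4])
    q=P[l==i];print(n,len(q),np.median(q[:,2]),cv2.minAreaRect((q[:,:2]*1000).astype(np.float32)))
p,R,s=tool();print(p,R.round(3).tolist())
E
```

```text
top 1489 0.042295059760465215 ((547.881591796875, 55.35523986816406), (212.7677459716797, 77.15177154541016), 21.69671630859375)
scene 826 0.041854641982472574 ((383.2449951171875, 451.62921142578125), (206.69613647460938, 941.1088256835938), 22.20415496826172)
[0.1405435  0.60899965 0.24757477] [[0.0, -0.974, 0.225], [0.0, 0.225, 0.974], [-1.0, -0.0, 0.0]]
```

servo_tool --rows '[0,0,-1.2,-1.5,0,0,0,-2.4,-3,0,0,0,-2.4,-3,0,0,0,-2.4,-3,0,0,0,-2.4,-3,0]' --squeeze 10

```text
time: 1.92
position: [0.2157, 0.4517, 0.2474]
orientation: [-71.6, 90.0, 5.4]
ft_force: [2.0, 0.7, 0.0]
gripper_width: 0.0617
```

servo_tool --rows '[0,0,-2.4,-3,0,0,0,-2.4,-3,0,0,0,-2.4,-3,0,0,0,-2.4,-3,0,0,0,-2.4,-3,0]'

```text
time: 2.33
position: [0.2989, 0.2784, 0.2478]
orientation: [-51.4, 89.9, 25.6]
ft_force: [-0.0, 0.4, -0.1]
gripper_width: 0.0281
```

servo_tool --rows '[0,0,-2.4,-3,0,0,0,-2.4,-3,0,0,0,-2.4,-3,0,0,0,-2.4,-3,0,0,0,-2.4,-3,0]'

```text
time: 2.75
position: [0.3823, 0.1051, 0.248]
orientation: [-70.0, 89.9, 7.0]
ft_force: [0.7, 1.1, 0.2]
gripper_width: 0.002
```

servo_tool --rows '[0,0,0,0,-0.123,0,0,0,0,-0.123,0,0,0,0,-0.123,0,0,0,0,-0.123,0,0,0,0,-0.123]'

```text
time: 3.17
position: [0.3819, 0.1066, 0.2477]
orientation: [-100.0, 90.0, 12.6]
ft_force: [-0.2, 0.0, 0.5]
gripper_width: 0.0006
```

```bash
python3 - <<'E'
from h import *
p,R,s=tool();print(p,R.round(3).tolist(),s['joints'],s['gripper_width'],s['time'])
c=cam('wrist','w1.png');P=cloud(c);find('lid_1',c,'wrist');find('vial_rack',c,'wrist')
print(c['T'].round(3).tolist())
c=cam('top');P=cloud(c)
m=(abs(P[...,2]-.042)<.004)&(abs(P[...,0]-.54)<.14)&(abs(P[...,1]-.065)<.1)
q=P[m][:,:2];a=np.radians(22.2);d=np.array([np.cos(a),np.sin(a)]);e=np.array([-d[1],d[0]])
print(np.percentile(q@d,[0,1,2,50,98,99,100]),np.percentile(q@e,[0,1,3,50,97,99,100]))
E
```

```text
[0.38190014 0.10661612 0.24768188] [[0.0, -0.924, -0.383], [0.0, -0.383, 0.924], [-1.0, -0.0, -0.0]] [ 4.16231500e+00 -2.07682157e+01  1.19035664e+02  2.87057280e-03
  8.17133364e+01 -1.08385758e+02] 0.0006093007588232145 3.1667
wrist lid_1 0.74 [0.4603 0.0286 0.083 ]
wrist vial_rack 0.63 [0.4659 0.0336 0.0384]
[[-0.383, 0.886, 0.261, 0.311], [0.924, 0.368, 0.109, 0.076], [0.0, 0.283, -0.959, 0.384], [0.0, 0.0, 0.0, 1.0]]
[0.42640152 0.4278559  0.42958449 0.52797159 0.62852348 0.63022262
 0.6322331 ] [-0.17846708 -0.17791776 -0.17694937 -0.14765888 -0.11753768 -0.11638591
 -0.05357883]
```

View pics/w1.png

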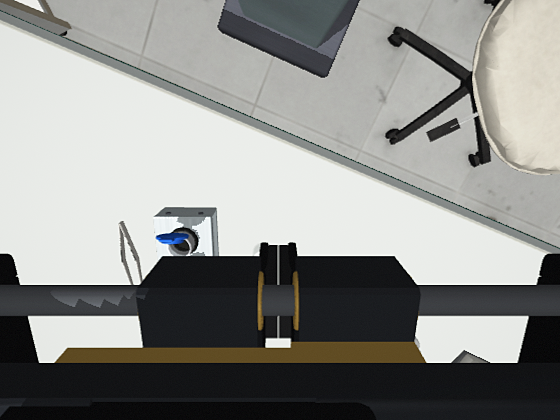

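The measurements agree: rack centre (0.546, 0.064), yaw about 22.3°, and lid 1 upright at row coordinate 0.437. I'll move behind lid 1 and then descend.

servo_tool --rows '[0,0,0.3,-2.5,0,0,0,0.3,-3.5,0,0,0,0.3,-2.7,0,0,0,0,-1.4,0,0,0,0,0,0]'

```text
time: 3.78
position: [0.4124, 0.0078, 0.2477]
orientation: [-177.6, 89.9, -65.7]
ft_force: [0.2, 0.0, -0.7]
gripper_width: 0.0005
```

servo_tool --rows '[0,3,0,0,0,0,3.5,0,0,0,0,3.5,0,0,0,0,2.8,0,0,0,0,0,0,0,0]'

```text
time: 4.2
position: [0.4069, 0.0115, 0.114]
orientation: [56.6, 89.4, 168.7]
ft_force: [-0.8, 0.4, -0.1]
gripper_width: 0.0005
```

```bash
cat >> h.py <<'E'
a=np.radians(22.3);D=np.array([np.cos(a),np.sin(a)]);E=np.array([-D[1],D[0]])
def de():
    p,R,s=tool();print('d,e,tipz',(p[:2]@D).round(4),(p[:2]@E).round(4),round(p[2]-.025,4),'F',np.round(s['ft_force'],1),s['time'],R[:,1].round(3))
E
python3 - <<'E'
from h import *
de()
c=cam('wrist','w2.png');P=cloud(c);find('lid_1',c,'wrist')
c=cam('scene');I=cv2.resize(c['image'][150:300,180:380],(800,600),interpolation=3);cv2.imwrite('pics/s2.png',I[:,:,::-1])
E
```

```text
d,e,tipz 0.3808 -0.1438 0.089 F [-0.8  0.4 -0.1] 4.2 [-0.926 -0.377  0.009]
wrist lid_1 0.81 [0.4574 0.032  0.0834]
```

View pics/w2.png

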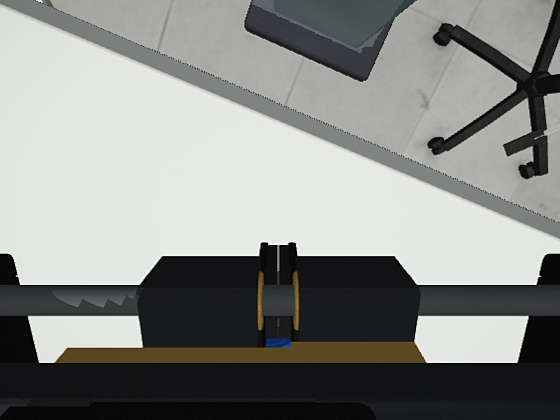

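View pics/s2.png

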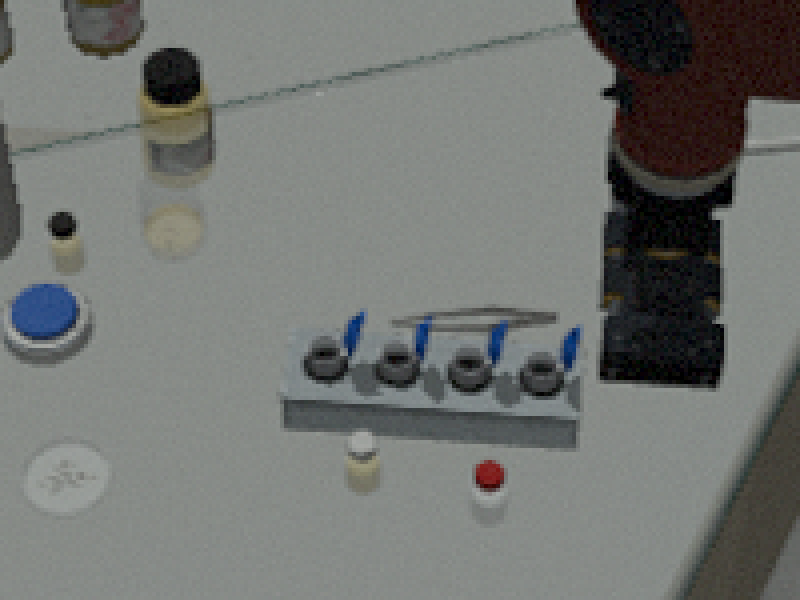

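Lid 1 sits squarely ahead of the closed fingers (blue at (278,343) in the wrist picture) and nothing has been disturbed. I'll push now.

servo_tool --rows '[0,0.9,-0.8,0,0,0,0,-1.0,0,0,0,0,-0.8,0,0,0,0,-0.7,0,0,0,0,-0.6,0,0]'

```text
time: 4.77
position: [0.4496, 0.0249, 0.1124]
orientation: [-121.1, 89.8, -8.8]
ft_force: [-1.4, -0.8, 0.6]
gripper_width: 0.0004
```

servo_tool --rows '[0,0,-0.6,0,0,0,0,-0.6,0,0,0,0,-0.5,0,0,0,0,0,0,0,0,0,0,0,0]'

```text
time: 5.18
position: [0.4637, 0.0313, 0.1104]
orientation: [39.6, 90.0, 151.9]
ft_force: [0.8, 0.7, 0.7]
gripper_width: 0.0005
```

```bash
python3 -c "
from h import *
de()"
```

```text
d,e,tipz 0.4409 -0.147 0.0854 F [0.8 0.7 0.7] 5.1833 [-0.926 -0.379  0.   ]
```

servo_tool --rows '[0,0.4,-0.4,0,0,0,0.4,-0.3,0,0,0,0.4,-0.2,0,0,0,0.3,0,0,0,0,0,0,0,0]'

```text
time: 5.6
position: [0.4714, 0.0347, 0.0946]
orientation: [63.3, 89.9, 175.6]
ft_force: [0.0, 0.3, 0.3]
gripper_width: 0.0007
```

```bash
python3 -c "
from h import *
de()"
```

```text
d,e,tipz 0.4493 -0.1468 0.0696 F [0.  0.3 0.3] 5.6 [-0.926 -0.379  0.001]
```

servo_tool --rows '[0,0.2,0,0,0,0,0.2,0,0,0,0,0.1,0,0,0,0,0,0,0,0,0,0,0,0,0]'

```text
time: 6.02
position: [0.4716, 0.0345, 0.0904]
orientation: [77.1, 90.0, -170.7]
ft_force: [0.1, 0.5, 0.1]
gripper_width: 0.0006
```

servo_tool --rows '[0,0.1,0,0,0,0,0,0,0,0]'

```text
time: 6.18
position: [0.4718, 0.0346, 0.0894]
orientation: [68.1, 90.0, -179.7]
ft_force: [0.4, -0.0, 0.6]
gripper_width: 0.0006
```

servo_tool --rows '[0,0.1,0,0,0,0,0,0,0,0]'

```text
time: 6.35
position: [0.4719, 0.0346, 0.0888]
orientation: [61.2, 90.0, 173.4]
ft_force: [-1.0, -0.3, 3.3]
gripper_width: 0.0006
```

servo_tool --rows '[0,0.1,0,0,0,0,0,0,0,0]'

```text
time: 6.52
position: [0.472, 0.0346, 0.0887]
orientation: [81.0, 90.0, -166.7]
ft_force: [-5.1, 0.7, 12.6]
gripper_width: 0.0002
```

Lid 1 is pressed at tip z 0.0637, with the force rising to 12 N, so it is seated. I'll rise and push lid 2.

servo_tool --rows '[0,-1,0,0,0,0,-1,0,0,0,0,0,0,0,0,0,0,-0.5,0,0,0,0,-0.7,0,0]'

```text
time: 6.93
position: [0.4832, 0.0392, 0.1075]
orientation: [-121.6, 90.0, -9.4]
ft_force: [0.2, 0.6, -0.5]
gripper_width: 0.0001
```

servo_tool --rows '[0,0,-0.7,0,0,0,0,-0.7,0,0,0,0,-0.7,0,0,0,0,-0.6,0,0,0,0,0,0,0]'

```text
time: 7.35
position: [0.5089, 0.0498, 0.1073]
orientation: [-13.0, 90.0, 99.3]
ft_force: [-0.6, 0.2, -0.0]
gripper_width: 0.0007
```

```bash
python3 -c "
from h import *
de()
c=cam('scene');I=cv2.resize(c['image'][190:265,240:340],(800,600),interpolation=3);cv2.imwrite('pics/s3.png',I[:,:,::-1])"
```

```text
d,e,tipz 0.4898 -0.147 0.0823 F [-0.6  0.2 -0. ] 7.35 [-0.925 -0.379 -0.   ]
```

View pics/s3.png

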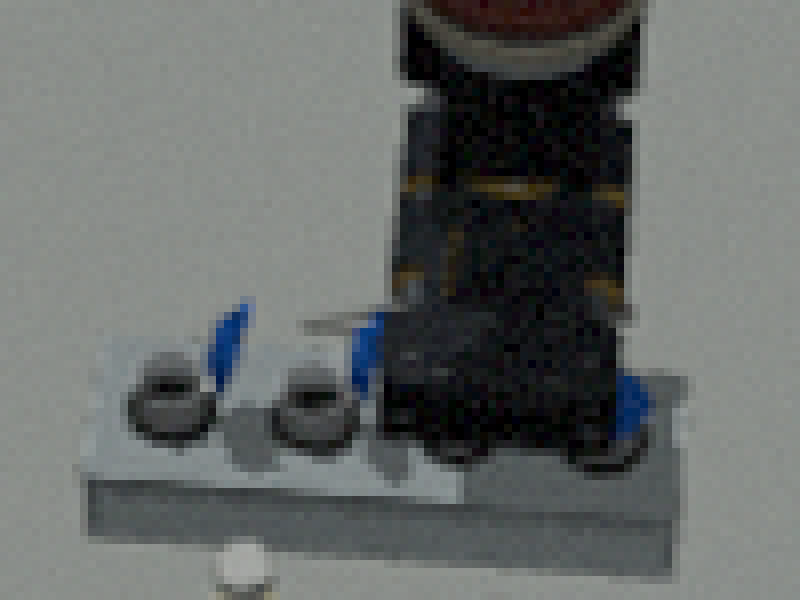

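Lid 1 now lies flat on its rim (about (630,405)), while lids 3 and 4 still stand. I'll finish lid 2 with the same motion.

servo_tool --rows '[0,0.4,-0.5,0,0,0,0.4,-0.3,0,0,0,0.3,-0.2,0,0,0,0.3,0,0,0,0,0.2,0,0,0]'

```text
time: 7.82
position: [0.5173, 0.0531, 0.0911]
orientation: [-104.8, 90.0, 7.5]
ft_force: [0.3, 0.4, 1.8]
gripper_width: 0.0005
```

servo_tool --rows '[0,0.1,0,0,0,0,0,0,0,0,0,0,0,0,0]'

```text
time: 8.07
position: [0.5168, 0.0531, 0.0903]
orientation: [72.0, 90.0, -175.7]
ft_force: [0.3, -0.2, 0.3]
gripper_width: 0.0007
```

servo_tool --rows '[0,0.1,0,0,0,0,0,0,0,0,0,0,0,0,0]'

```text
time: 8.32
position: [0.5171, 0.0531, 0.0895]
orientation: [79.7, 90.0, -168.1]
ft_force: [0.1, -0.8, -0.6]
gripper_width: 0.0007
```

servo_tool --rows '[0,0.1,0,0,0,0,0,0,0,0,0,0,0,0,0]'

```text
time: 8.57
position: [0.5172, 0.0531, 0.0888]
orientation: [119.8, 90.0, -127.9]
ft_force: [-2.0, -0.1, 4.2]
gripper_width: 0.0006
```

servo_tool --rows '[0,0.08,0,0,0,0,0,0,0,0,0,0,0,0,0]'

```text
time: 8.82
position: [0.5173, 0.0531, 0.0887]
orientation: [113.1, 90.0, -134.7]
ft_force: [-5.1, -0.8, 10.4]
gripper_width: 0.0005
```

Lid 2 is seated (0.0637, 10 N). Next is lid 3.

servo_tool --rows '[0,-1,0,0,0,0,-1,0,0,0,0,0,0,0,0,0,0,-0.6,0,0,0,0,-0.7,0,0]'

```text
time: 9.23
position: [0.5296, 0.0582, 0.1078]
orientation: [-107.6, 90.0, 4.6]
ft_force: [-0.3, -0.6, 0.1]
gripper_width: 0.0005
```

servo_tool --rows '[0,0,-0.7,0,0,0,0,-0.7,0,0,0,0,-0.7,0,0,0,0,-0.6,0,0,0,0,0,0,0]'

```text
time: 9.65
position: [0.5552, 0.0687, 0.1074]
orientation: [-14.5, 90.0, 97.8]
ft_force: [-1.7, 0.1, -0.6]
gripper_width: 0.0006
```

servo_tool --rows '[0,0.4,-0.5,0,0,0,0.4,-0.3,0,0,0,0.3,-0.2,0,0,0,0.3,0,0,0,0,0.2,0,0,0]'

```text
time: 10.07
position: [0.5636, 0.0721, 0.0913]
orientation: [-43.5, 90.0, 68.8]
ft_force: [0.8, 0.9, 0.9]
gripper_width: 0.0006
```

servo_tool --rows '[0,0.1,0,0,0,0,0,0,0,0,0,0,0,0,0]'

```text
time: 10.32
position: [0.5631, 0.072, 0.0905]
orientation: [72.7, 90.0, -175.1]
ft_force: [0.3, -0.8, 0.2]
gripper_width: 0.0003
```

```bash
python3 -c "
from h import *
de()"
```

```text
d,e,tipz 0.5483 -0.1471 0.0655 F [ 0.3 -0.8  0.2] 10.3167 [-0.926 -0.378  0.001]
```

servo_tool --rows '[0,0.1,0,0,0,0,0,0,0,0,0,0,0,0,0]'

```text
time: 10.57
position: [0.5634, 0.072, 0.0897]
orientation: [81.6, 90.0, -166.2]
ft_force: [-1.1, 0.9, 0.2]
gripper_width: 0.0002
```

servo_tool --rows '[0,0.1,0,0,0,0,0,0,0,0,0,0,0,0,0]'

```text
time: 10.82
position: [0.5635, 0.072, 0.0889]
orientation: [-162.6, 90.0, -50.4]
ft_force: [-0.6, -0.6, 2.9]
gripper_width: 0.0004
```

servo_tool --rows '[0,0.05,0,0,0,0,0,0,0,0,0,0,0,0,0]'

```text
time: 11.07
position: [0.5636, 0.0721, 0.0888]
orientation: [157.8, 90.0, -89.9]
ft_force: [-2.6, 0.4, 5.3]
gripper_width: 0.0002
```

Lid 3 is seated, so on to lid 4.

servo_tool --rows '[0,0.04,0,0,0,0,0,0,0,0,0,-1,0,0,0,0,-1,0,0,0,0,0,0,0,0]'

```text
time: 11.48
position: [0.5652, 0.0721, 0.1105]
orientation: [-112.7, 89.8, -0.4]
ft_force: [0.1, -0.2, -0.1]
gripper_width: 0.0003
```

servo_tool --rows '[0,0,-0.7,0,0,0,0,-0.7,0,0,0,0,-0.7,0,0,0,0,-0.7,0,0,0,0,-0.7,0,0]'

```text
time: 11.9
position: [0.5963, 0.0856, 0.1072]
orientation: [76.2, 89.9, -171.6]
ft_force: [-1.5, -1.2, -0.1]
gripper_width: 0.0005
```

servo_tool --rows '[0,0,-0.6,0,0,0,0.4,-0.5,0,0,0,0.4,-0.3,0,0,0,0.3,-0.2,0,0,0,0.3,0,0,0]'

```text
time: 12.32
position: [0.6113, 0.0916, 0.0935]
orientation: [-97.4, 90.0, 14.8]
ft_force: [1.1, 0.3, 1.5]
gripper_width: 0.0003
```

servo_tool --rows '[0,0.2,0,0,0,0,0.1,0,0,0,0,0,0,0,0,0,0,0,0,0]'

```text
time: 12.65
position: [0.6103, 0.0913, 0.0907]
orientation: [79.1, 90.0, -168.7]
ft_force: [-0.1, 0.3, 0.1]
gripper_width: 0.0003
```

servo_tool --rows '[0,0.1,0,0,0,0,0,0,0,0,0,0,0,0,0]'

```text
time: 12.9
position: [0.6106, 0.0913, 0.0898]
orientation: [87.7, 90.0, -160.0]
ft_force: [-0.8, 0.5, 0.0]
gripper_width: 0.0007
```

```bash
python3 -c "
from h import *
de()"
```

```text
d,e,tipz 0.5996 -0.1472 0.0648 F [-0.8  0.5  0. ] 12.9 [-0.926 -0.379  0.   ]
```

servo_tool --rows '[0,0.1,0,0,0,0,0,0,0,0,0,0,0,0,0]'

```text
time: 13.15
position: [0.6107, 0.0913, 0.0889]
orientation: [-159.4, 90.0, -47.1]
ft_force: [-1.6, -0.4, 1.3]
gripper_width: 0.0004
```

servo_tool --rows '[0,0.07,0,0,0,0,0,0,0,0,0,0,0,0,0]'

```text
time: 13.4
position: [0.6108, 0.0914, 0.0888]
orientation: [163.5, 90.0, -84.3]
ft_force: [-3.3, -0.2, 5.2]
gripper_width: 0.0003
```

servo_tool --rows '[0,0.05,0,0,0,0,0,0,0,0,0,0,0,0,0]'

```text
time: 13.65
position: [0.6108, 0.0914, 0.0888]
orientation: [151.2, 90.0, -96.6]
ft_force: [-3.1, -0.9, 8.6]
gripper_width: 0.0001
```

servo_tool --rows '[0,-1.5,0,0,0,0,-3.5,0,0,0,0,-4,0,0,0,0,-4,0,0,0,0,-4,0,0,0]'

```text
time: 14.07
position: [0.6102, 0.0914, 0.259]
orientation: [69.9, 90.0, -177.9]
ft_force: [1.1, 0.4, -0.7]
gripper_width: 0.0006
```

servo_tool --rows '[0,0,3,2,0,0,0,3,3,0,0,0,3,2.8,0,0,0,3,2.8,0,0,0,3,1,0]'

```text
time: 14.48
position: [0.4261, 0.1434, 0.2572]
orientation: [6.3, 89.9, 118.6]
ft_force: [-0.9, 0.2, 0.3]
gripper_width: 0.0001
```

```bash
python3 - <<'E'
from h import *
de()
c=cam('wrist','w3.png');find('lid_1',c,'wrist')
o=.5292*D-.147*E
for n in ['wrist','top','scene']:
    c=cam(n);P=cloud(c);I=cv2.cvtColor(c['image'],cv2.COLOR_RGB2HSV)
    m=(I[...,0]>95)&(I[...,0]<130)&(I[...,1]>110)&(P[...,2]>.05)&(P[...,2]<.12)&(c['range_z']>0)&(abs(P[...,0]-.54)<.15)&(P[...,1]<.2)
    k,l,s,ce=cv2.connectedComponentsWithStats(m.astype(np.uint8))
    for i in range(1,k):
        if s[i,4]>15:
            q=P[l==i];x=(q[:,:2]-o)@D;print(n,s[i],'x %.4f z %.4f slope %.3f zmax %.4f'%(x.mean(),q[:,2].mean(),np.polyfit(x,q[:,2],1)[0],np.percentile(q[:,2],97)))
c=cam('scene');cv2.imwrite('pics/s4.png',cv2.resize(c['image'][190:265,240:340],(800,600),interpolation=3)[:,:,::-1])
E
```

```text
d,e,tipz 0.4487 -0.029 0.2322 F [-0.9  0.2  0.3] 14.4833 [-0.925 -0.38   0.   ]
wrist lid_1 0.84 [0.4798 0.0356 0.064 ]
wrist lid_1 0.74 [0.5252 0.0544 0.0668]
wrist [145 182  31  36 764] x -0.0720 z 0.0629 slope -0.003 zmax 0.0644
wrist [150 228  29  29 616] x -0.0241 z 0.0629 slope 0.010 zmax 0.0644
top [235 208  12  15 117] x 0.0752 z 0.0639 slope 0.012 zmax 0.0683
top [243 226  11  14 116] x 0.0258 z 0.0639 slope 0.001 zmax 0.0668
top [250 244  12  14 116] x -0.0238 z 0.0637 slope -0.039 zmax 0.0675
top [258 263  11  14 119] x -0.0741 z 0.0635 slope -0.030 zmax 0.0669
scene [254 232  13  10  87] x 0.0746 z 0.0639 slope 0.011 zmax 0.0686
scene [272 234  13   9  82] x 0.0245 z 0.0638 slope 0.019 zmax 0.0678
scene [290 235  11   9  80] x -0.0233 z 0.0638 slope -0.033 zmax 0.0690
```

View pics/w3.png

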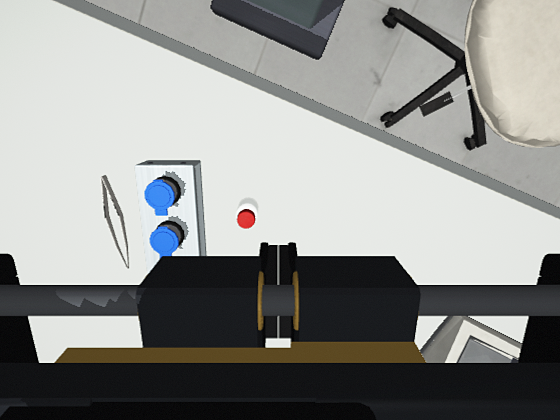

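View pics/s4.png

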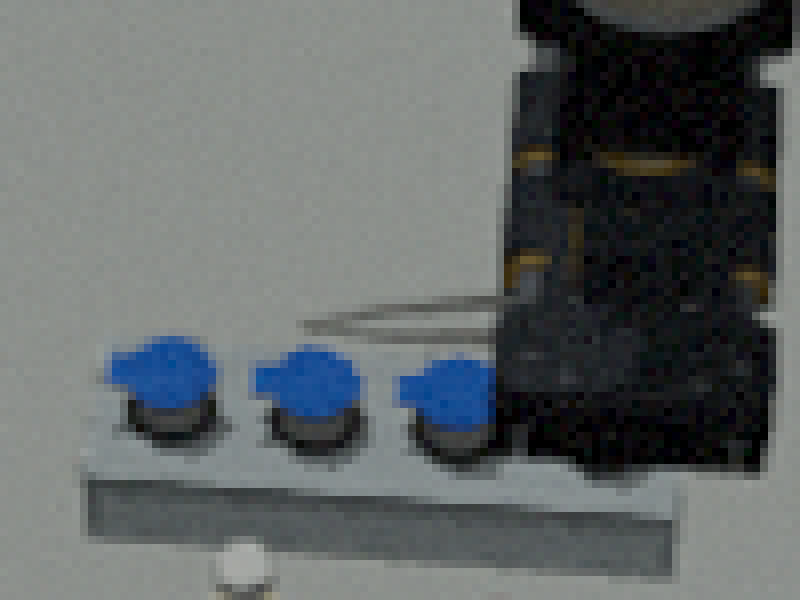

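All four lids lie flat: every top is at about 64 mm and every slope is under 0.04 rad. The rack hasn't moved. I'll hold still briefly and hand in.

servo_tool --rows '[0,0,0,0,0,0,0,0,0,0,0,0,0,0,0]'

```text
time: 15.03
position: [0.4293, 0.1414, 0.2574]
orientation: [79.5, 90.0, -168.3]
ft_force: [0.1, -0.2, -0.8]
gripper_width: 0.0003
```

```bash
python3 -c "
from rig import r
print(r.close_job())"
```

```text
the job is handed in; nothing more can be done
None
```

I pushed the four lids over in order from vial 1 to vial 4 with the closed fingertips and pressed each one shut. The highest force reading while pressing was about 13 N, well under the 40 N limit. The job was handed in at about 15 s with the gripper raised clear of everything.

**Lids:** The top camera showed all four lid tops 63.5–63.9 mm above the worktop, against 63.5 mm for fully shut. Fitted slopes were at most 0.04 rad, within the 0.07 rad limit. The closer wrist view gave about 0.01 rad or less for lids 1 and 2. Lids 3 and 4 were hidden from the wrist camera, so only the coarser top and scene views checked them. Lid 1 was hidden in the final scene view but measured in the other two.

**Rack and bystanders:** The lid discs sat within about 3 mm of where the starting rack pose puts them, so the rack had not moved noticeably. The tweezers and the red-capped and white-capped vials looked undisturbed. I did not re-measure the other bystanders, but the arm only passed well above the worktop away from the rack.

No check failed. The first fits of the rack outline came out too wide, so I replaced them with a trimmed fit that matched the rack's stated size.

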